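Set a shaft collar on the spindle flat of a rotary sample stage and hold it

TASK

On the rotary sample stage, swing the steady arm up off the shaft's end and all the way over to its rest, then grip the bare shaft with the fingers and turn it until its set-screw flat faces the index block on the stage's front edge. Then slide the loose shaft collar onto the shaft with its thumb-screw over that flat, press it fully down against the spring washer and finish while still holding it pressed down there, ready for a colleague to tighten the screw. Leave the other things on the bench where they are.

Things in the scene. Friction and masses are not known exactly. Their poses are not given: they have to be found in the camera images.
- stage: Rotary sample stage fixed to the bench: black housing 164 x 164 mm, 50 mm high; aluminium dial on it, 140 mm across, top 62 mm above the bench. Origin: on the shaft axis at bench height; z up; -x points to the front edge with the index block, +y to the side with the steady arm's hinge (its bracket, 34 mm wide, 92 mm high, stands 71 to 94 mm from the axis); at the -y side a micrometer 42 mm high reaches 105 mm from the axis
- index (a point): Small aluminium index block at the middle of the stage's front edge (stage -x), where the dial is read: 26 mm wide, 9 mm deep; the point is the middle of its top face, 78 mm from the shaft axis, 64 mm above the bench
- steady (a joint): Steady arm on the stage, rad: 0 = level, its brass cup close over the shaft's end; grows as the arm swings up and over to stage +y; 2.4 = its stop, lying outwards clear of the shaft (upright at about 1.2). Starts at 0 to 0.25. Level hinge parallel to stage x, 80 mm to +y of the shaft axis, 85 mm above the bench. Stiff hinge (about 1 N at the tab); stays where it is left
- steady_tab (a point): Middle of the black finger tab at the free end of the steady arm, 116 mm from the hinge; with the arm at 0 it lies 28 mm to -y of the shaft axis, 127 mm above the bench; at 2.4 it lies 188 mm to +y, 127 mm above the bench. The tab is 14 mm wide (along stage x), 28 mm long, 9 mm thick. The cup, 26 mm across, hangs over the shaft axis from 118.5 mm up; the arm between is a bar 10 x 8 mm
- shaft (a point): Centre of the shaft's upper end, 118 mm above the bench (fixed in the stage, does not turn). The bare upright steel shaft in the middle of the dial is 20 mm in diameter, with a 0.8 mm chamfer at its end; it turns with the dial about the vertical, easily (0.02 Nm)
- flat (a point): Set-screw flat of the shaft: the point lies on its face, 102 mm above the bench; its own -x axis (level) points straight out of the flat. Cut 4 mm deep (face 6 mm from the axis: fingers measure 16 mm across it, 20 mm elsewhere), 16 mm wide, from the shaft's end down to 71 mm above the bench. At the start it has to turn 0.6 to 1.9 rad clockwise, seen from above, to face the index block
- washer (a joint): Spring washer round the foot of the shaft, 34 mm across: how far it is pressed down, m. 0 = free, its top 74 mm above the bench; 0.005 = fully down, its top 69 mm above the bench. Takes about 5 N to start and 11 N fully down; springs back when let go
- collar_mid (a point): Loose dark steel shaft collar lying flat on the bench: ring 44 mm across, 22 mm high, bore 22 mm, 0.11 to 0.18 kg. Point: its centre, 11 mm above its underside; z up along the bore; own -x points to the thumb-screw. The screw's tip stands into the bore to 6.6 mm from the centre line (5 mm wide, at mid-height), so it slides on freely only with the screw squarely over the flat; well off it, the tip stops on the shaft's end
- collar_screw (a point): Middle of the knurled brass head of the collar's thumb-screw, 32 mm from the collar's centre line, 11 mm above its underside; the head is 13 mm in diameter and ends 36.5 mm from the centre line; its neck is 6 mm thick
- collar: The same collar; origin in the middle of its underside, axes as collar_mid
- objective: Bystander: microscope objective standing in a black cap 38 mm across, 60 mm high; origin 4 mm above the bench on its axis
- testblock: Bystander: round steel hardness test block, 64 mm across, 14 mm high; origin under its centre
- stopbox: Bystander: white stop-switch box 72 x 72 mm with a black mushroom button, 72 mm high; origin under its centre
- driver: Bystander: screwdriver lying on the bench to the left of the stage, about 210 mm long; origin near its middle on the bench
Not all that is in view belongs to the job. What is meant by the collar is not brown, orange or purple, and is the smaller of those in its own colour.

How it is judged:
By the outcome, as a careful person would: the job done as asked, in the order asked, and still so for the second after the job is handed in, while the arm keeps its last pose, push and grip.
It also fails if it takes over 64 s, if anything falls off the work surface, if the arm or the gripper's body presses on something with over 40 N, if the wrist force passes 120 N, or if a joint passes its speed limit or range.

ROBOT

A 6-joint arm with a two-finger parallel gripper is mounted at the origin on the work surface. World frame = base frame: x ahead of the robot, y to its left, z up, the work surface at z = 0. Lengths are in m, angles in rad, forces in N, time in s.
With the tool pointing down it reaches from about 0.3 to 0.875 m from the base axis. Payload 6.4 kg.
Tool frame: the origin (TCP) lies midway between the tips of the shut fingers; the grasp point (between the pads) lies 19 mm behind it; z points along the fingers, y is the line along which they close (so a half turn about z gives the same grasp; the last joint's range is limited). The gripper opens to 85 mm and grips with 20 to 120 N. Pads are 22 mm wide; open, the fingers measure 114 mm over their backs; the gripper's body (76 mm by 85 mm) begins 54 mm behind the grasp point. The pads swing forward as they close: fully open they stand 13 mm farther back than shut.
Start: joints at [-1.418, 0.181, 1.607, -0, 1.354, -0.206], TCP at [0.202, -0.538, 0.231] pointing down, gripper open.
Joint ranges: [-2.99, 2.99], [-0.89, 2.07], [0.3, 2.58], [-1.14, 4.28], [0, 2.63], [-3.12, 3.12]. Speed limits (rad/s): [2.57, 2.57, 3.01, 3.14, 3.14, 3.14].

INTERFACE

Orientations are given as a unit quaternion [w, x, y, z].
In Python, from bench import ctrl gives the robot as it stands. The module is installed in compiled form; this text tells all that it offers.
- The arm moves only by the tool move_arm, never from a script. Its argument "plan" is one flat list of numbers, 6 for each row, row after row: the shift along the world's x, y, z in units of 50 mm (1.0 is 50 mm), then the turn, a rotation vector about the world's x, y, z in rad. A call has 1 to 10 rows; each row is the pose to reach, as a shift and turn from the pose commanded when the call began; what a row does not reach only later rows make up. A row lasts 1/8 s, in which the tool goes at most 62.5 mm and 10.7 degrees, less where a joint would pass 70% of its speed; a pose out of reach is approached as far as the arm can. A call with a gripper value outside its range is refused whole. "grip" is the finger opening in mm, from 0 to 85.4, set as the call begins (left out, the last holds). The fingers move at their own pace and stop on an object; the grip force is fixed at half the most. Time passes only in rows, so rows that repeat a pose let the fingers close. It gives the time, the measured TCP pose, the force, the opening and the grip force at its end, in the units of the state.
- ctrl.get_obs(): the state, without advancing time (a new reading comes with each control period).
- ctrl.camera(name): name is "scene" or "top" or "wrist"; returns a dict with "pixels" (420x560x3 uint8, red, green, blue), "fx", "fy", "cx", "cy" (pixels), "dist_coeffs" ([k1, k2, p1, p2, k3] as OpenCV has them; the pictures are not rectified), "origin" and "attitude" of the camera in the world. Camera axes: x right, y down, z forward; pixel columns grow to the right and rows downward; lengths in m; the calibration is good to about 2 mm. A picture is of the moment at which its call begins. There is no depth.
- ctrl.hand_in(): hands the job in; it is judged then, once.
The state is a dict: "time_s": time; "q": joint angles; "dq": joint speeds; "joint_efforts": joint torques, N m; "eef_pos": TCP position; "eef_rot": TCP orientation; "wrist_force": force on the tool from outside, world axes, zero at the start; "torque": the same for the moment, N m; "opening": opening from 0.0 (shut) to 1.0 (fully open); "grasp_force": force on a finger pad.
Only numpy, scipy, OpenCV 4.12 (cv2) and the standard library are available. Lean on these libraries where they do the work, as an engineer would, in place of code of your own. Each camera call takes 0.05 s, during which the arm holds its last target. There are 200 camera calls.

## Working session

There is one attempt and no reset: what is moved stays moved. The work goes in short steps, Python scripts to look and compute and a tool call to move; the robot and the scene stay as the last step left them, time stands still between calls to the robot, and variables do not carry over. Pictures are saved under pics/ and viewed, at most 10 in all, crops included, and the job is handed in when it is done.

Besides the shell and the picture viewer there is one more tool, called after ">>>" as name(argument=value, ...), one argument or row to a line, values as JSON. move_arm: Moves the arm, as the interface text tells. Its arguments: {"type":"object","properties":{"plan":{"type":"array"},"grip":{"type":"number"}},"required":["plan"]}

```bash
mkdir -p pics
cat > h.py <<'E'
import numpy as np, cv2
from bench import ctrl
from scipy.spatial.transform import Rotation as R
def cam(n):
    c=ctrl.camera(n); c['K']=np.array([[c['fx'],0,c['cx']],[0,c['fy'],c['cy']],[0,0,1.]]);c['d']=np.array(c['dist_coeffs'],float)
    a=np.array(c['attitude'],float)
    c['Rm']=a if a.shape==(3,3) else R.from_quat(a,scalar_first=True).as_matrix()
    c['o']=np.array(c['origin'],float); return c
def ray(c,uv):
    p=cv2.undistortPoints(np.array(uv,float).reshape(-1,1,2),c['K'],c['d']).reshape(-1,2)
    return np.c_[p,np.ones(len(p))]@c['Rm'].T
def plane(c,uv,z):
    r=ray(c,uv); return c['o']+r*((z-c['o'][2])/r[:,2])[:,None]
def proj(c,P):
    X=(np.array(P,float).reshape(-1,3)-c['o'])@c['Rm']
    return cv2.projectPoints(X,np.zeros(3),np.zeros(3),c['K'],c['d'])[0].reshape(-1,2)
def save(c,n,box=None,s=1):
    im=c['pixels'][:,:,::-1]
    if box: im=im[box[1]:box[3],box[0]:box[2]]
    cv2.imwrite('pics/'+n,cv2.resize(im,None,fx=s,fy=s,interpolation=cv2.INTER_CUBIC))
E
python3 - <<'E'
from h import *
for n in('scene','top'):
    c=cam(n); save(c,n+'0.png'); print(n,c['o'],c['attitude'],c['fx'],c['dist_coeffs'])
print(ctrl.get_obs())
E
```

```text
scene [ 1.19091506 -0.77976521  0.90224362] [-0.39504944  0.8477766   0.32145822 -0.14790333] 519.8701009302147 [0.03895574 0.         0.         0.         0.        ]
top [ 0.47374669 -0.06432277  1.32241817] [-0.02550538  0.71002119 -0.70351181  0.01704465] 541.2418352442925 [-0.2069035  0.         0.         0.         0.       ]
{'time_s': 0.1, 'q': array([-1.41832248e+00,  1.81475641e-01,  1.60792440e+00, -2.49645497e-05,
        1.35377661e+00, -2.06309905e-01]), 'dq': array([-1.41525015e-04, -1.52408440e-03, -2.84215252e-03, -6.01098859e-04,
        4.55628440e-04,  4.48646668e-05]), 'joint_efforts': array([ 5.23432391e-04, -4.45879090e+01, -3.52236986e+01, -3.97905369e-04,
        4.17303483e-03, -2.05685035e-05]), 'eef_pos': array([ 0.20182913, -0.53788086,  0.23046131]), 'eef_rot': array([-7.92041524e-04,  9.83951593e-01,  1.78433839e-01,  9.13357897e-06]), 'wrist_force': array([-0.34503424,  0.15986332, -0.64776953]), 'torque': array([-0.0244949 , -0.04535246, -0.02247314]), 'grasp_force': 0.0, 'opening': 0.9981356080633286}
```

View pics/top0.png

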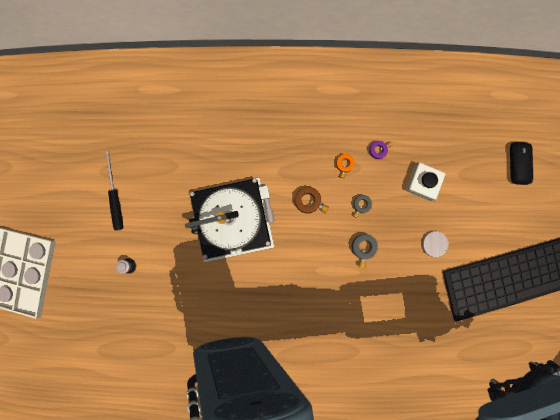

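View pics/scene0.png

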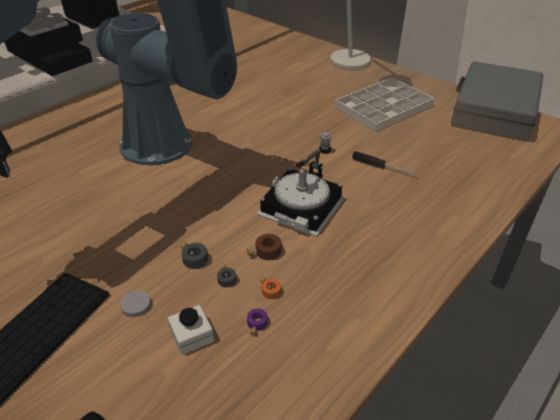

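The top view shows the stage at (232,217). There are five collars: brown (308,199), orange (345,162), purple (378,149), a large dark one (364,246) and a small dark one (362,204). The small dark one fits, being the smaller of the two in its colour; I'll confirm it in an enlarged crop together with the stage.

Run:
```python
from h import *
c=cam('top'); save(c,'top1.png',(180,140,400,290),3.6)
```

```text
(no output)
```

View pics/top1.png

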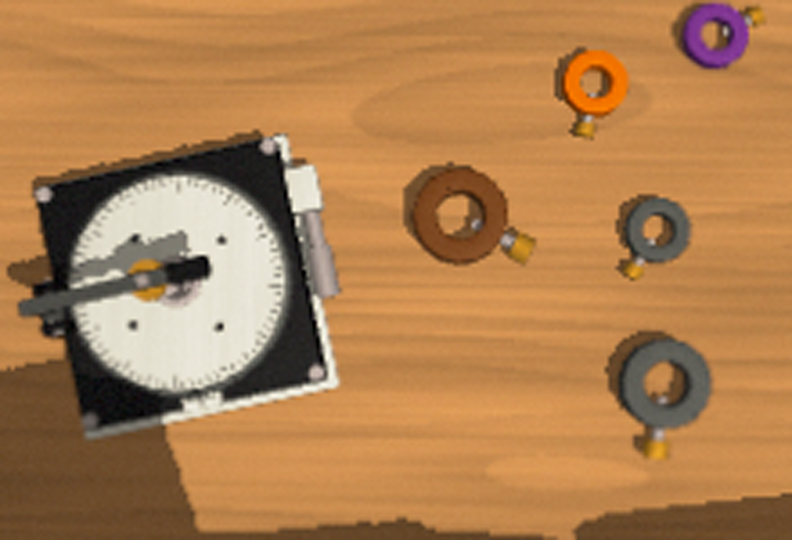

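The crop confirms the collar: the small dark one at crop (656,230) has its screw toward (633,268), and the other dark one at (664,382) is larger. The index block is at crop (202,402), and the steady arm reaches from the left with its tab at (188,270).

Run:
```python
from h import *
c=cam('top'); im=c['pixels']; hsv=cv2.cvtColor(im,cv2.COLOR_RGB2HSV)
# housing black mask hull at z=.05
def sub(m,b):
    o=np.zeros_like(m);o[b[1]:b[3],b[0]:b[2]]=m[b[1]:b[3],b[0]:b[2]];return o
w=sub(((hsv[...,1]<60)&(hsv[...,2]>170)).astype(np.uint8)*255,(195,185,262,250))
n,l,s,ct=cv2.connectedComponentsWithStats(w)
i=1+np.argmax(s[1:,4]);ys,xs=np.where(l==i)
P=plane(c,np.c_[xs,ys],.062)[:,:2].astype(np.float32)
print('dial',cv2.minEnclosingCircle(P),s[i])
k=sub((hsv[...,2]<45).astype(np.uint8)*255,(185,172,275,262))
n,l,s,ct=cv2.connectedComponentsWithStats(k);i=1+np.argmax(s[1:,4]);ys,xs=np.where(l==i)
print('house',cv2.minAreaRect(plane(c,np.c_[xs,ys],.05)[:,:2].astype(np.float32)),s[i])
print('index',plane(c,[[180+202/3.6,140+402/3.6]],.064))
print('tab',plane(c,[[180+190/3.6,140+269/3.6]],.135), 'shaft px',)
g=sub(((hsv[...,1]<90)&(hsv[...,2]<130)).astype(np.uint8)*255,(350,190,375,217))
n,l,s,ct=cv2.connectedComponentsWithStats(g);i=1+np.argmax(s[1:,4]);ys,xs=np.where(l==i)
print('collar',cv2.minEnclosingCircle(plane(c,np.c_[xs,ys],.022)[:,:2].astype(np.float32)),s[i],ct[i])
b=sub(((hsv[...,1]>150)&(hsv[...,0]>18)&(hsv[...,0]<30)).astype(np.uint8)*255,(345,190,375,220))
n,l,s,ct=cv2.connectedComponentsWithStats(b);print(s[1:],[plane(c,[q],.014) for q in ct[1:]])
print('crop screw',plane(c,[[180+633/3.6,140+268/3.6]],.013),'col',plane(c,[[180+656/3.6,140+230/3.6]],.022))
```

```text
dial ((0.5301812291145325, 0.06982701271772385), 0.06979555636644363) [ 201  189   58   59 2158]
house ((0.5302473902702332, 0.07557974755764008), (0.16050057113170624, 0.1750037968158722), 12.46125602722168) [ 190  179   80   71 1058]
index [[0.45240876 0.05155108 0.064     ]]
tab [[0.53477316 0.05343969 0.135     ]] shaft px
collar ((0.569300651550293, -0.24598565697669983), 0.023768924176692963) [353 195  18  18 194] [361.89690722 203.6185567 ]
[[353 213   5   4  13]] [array([[ 0.54407071, -0.23156005,  0.014     ]])]
crop screw [[ 0.54436724 -0.2333488   0.013     ]] col [[ 0.56955606 -0.24771109  0.022     ]]
```

>>> move_arm(
  plan=[6.6,11.4,0.8,0,0,1.43,6.6,11.4,0.8,0,0,1.43,6.6,11.4,0.8,0,0,1.43,6.6,11.4,0.8,0,0,1.43,6.6,11.4,0.8,0,0,1.43,6.6,11.4,0.8,0,0,1.43,6.6,11.4,0.8,0,0,1.43,6.6,11.4,0.8,0,0,1.43,6.6,11.4,0.8,0,0,1.43,6.6,11.4,0.8,0,0,1.43],
  grip=40,
)

```text
time_s: 1.45
eef_pos: [0.5152, 0.0035, 0.2694]
eef_rot: [0.0, 0.626, 0.78, 0.0]
wrist_force: [0.9, -1.1, 0.6]
opening: 0.466
grasp_force: 0.0
```

Run:
```python
from h import *
c=cam('wrist'); save(c,'w0.png'); print(c['o'],c['Rm'],c['fx'])
o=ctrl.get_obs();print(o['eef_pos'],o['q'])
ex=np.array([.9755,.22,0]);ey=np.array([-.22,.9755,0])
A=np.array([.530,.070,0])
for t in(0,.1,.2): print(t,proj(c,[A+ey*(.08-.116*np.cos(.371+t))+[0,0,.085+.116*np.sin(.371+t)]]))
print(proj(c,[A+[0,0,.118],A-.078*ex+[0,0,.064]]))
```

```text
[0.49879146 0.08009701 0.41138034] [[ 9.76224114e-01  2.06303218e-01  6.65241386e-02]
 [ 2.16763044e-01 -9.28387420e-01 -3.01845293e-01]
 [-5.11481943e-04  3.09088629e-01 -9.51033100e-01]] 305.0381802616099
[0.51765874 0.00986644 0.26995796] [-0.21350726  0.01710574  1.7062256   0.00485122  1.41580539 -0.43670344]
0 [[310.57338607 162.24748235]]
0.1 [[311.83045618 158.83309304]]
0.2 [[313.16660091 153.83372156]]
[[310.39321841 130.85646472]
 [235.31331511 128.33539474]]
```

View pics/w0.png

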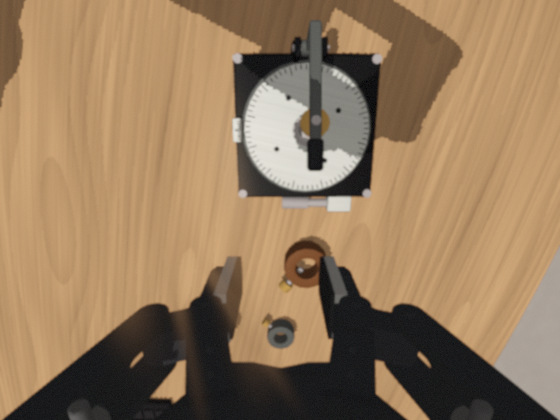

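The wrist view shows the steady arm's tab at (316,154), the cup over the shaft at (316,121) and the index block at (237,130). This matches the prediction to 2–3 mm, with the arm at about 0.19 rad.

>>> move_arm(
  plan=[0.38,0.78,-1.4,0,0,0,0.38,0.78,-1.4,0,0,0,0.38,0.78,-1.4,0,0,0],
  grip=40,
)

```text
time_s: 1.88
eef_pos: [0.5325, 0.0407, 0.1979]
eef_rot: [-0.001, 0.626, 0.78, -0.001]
wrist_force: [0.5, 0.4, 0.5]
opening: 0.466
grasp_force: 0.0
```

Run:
```python
from h import *
c=cam('wrist'); im=c['pixels']; save(c,'w1.png',(200,60,480,270),2.5)
o=ctrl.get_obs();print(o['eef_pos'])
A=np.array([.532,.0695,0]);ey=np.array([-.22,.9755,0])
for t in(.1,.2): print(t,proj(c,[A+ey*(.08-.116*np.cos(.371+t))+[0,0,.085+.116*np.sin(.371+t)]]))
print('tcp',proj(c,[o['eef_pos']+[0,0,.019]]))
```

```text
[0.53341315 0.03989777 0.19946085]
0.1 [[288.06335448 221.34378947]]
0.2 [[288.42187506 218.34287861]]
tcp [[280.42605434 292.89252005]]
```

View pics/w1.png

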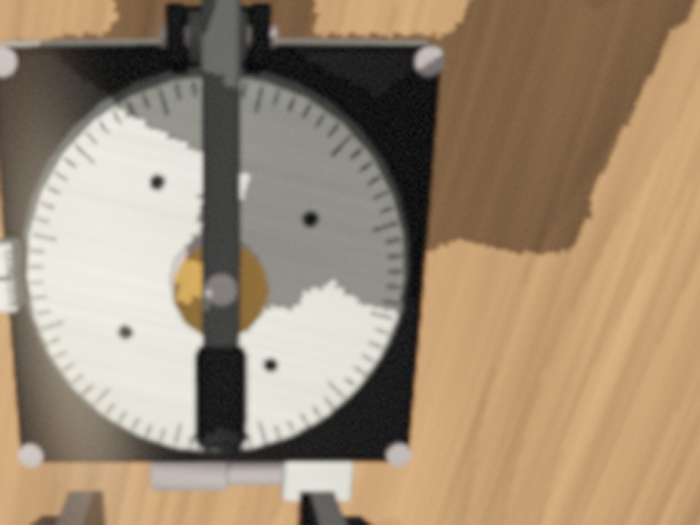

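>>> move_arm(
  plan=[0.06,0.19,-0.7,0,0,0,0.06,0.19,-1.4,0,0,0,0.06,0.19,-1.4,0,0,0],
  grip=40,
)

```text
time_s: 2.3
eef_pos: [0.5354, 0.0489, 0.1286]
eef_rot: [-0.001, 0.627, 0.779, -0.001]
wrist_force: [0.7, 0.2, 0.5]
opening: 0.465
grasp_force: 0.0
```

>>> move_arm(
  plan=[0,0,0,0,0,0,0,0,0,0,0,0,0,0,0,0,0,0,0,0,0,0,0,0],
  grip=8,
)

```text
time_s: 2.8
eef_pos: [0.5363, 0.0481, 0.1312]
eef_rot: [0.001, 0.626, 0.78, -0.001]
wrist_force: [-7.5, -6.9, 4.1]
opening: 0.147
grasp_force: 58.5
```

Run:
```python
from h import *
o=ctrl.get_obs();p=o['eef_pos'];print(p,o['opening'],o['wrist_force'],o['torque'])
# arc: grasp pt g relative hinge
ey=np.array([-.22,.9755,0]);H=np.array([.532,.0695,.085])+.08*ey
v=p+[0,0,.018]-H; a=np.arctan2(v[2],-(v@ey)); r=np.hypot(v[2],v@ey);print('r',r,'a',a)
for t in np.arange(.15,2.36,.15):
    d=ey*(-r*np.cos(a+t)+r*np.cos(a))+[0,0,r*np.sin(a+t)-r*np.sin(a)]
    print(round(t,2),np.round(d/.05,2))
```

```text
[0.53625601 0.04812662 0.13122673] 0.14664618949647493 [-7.46126046 -6.88166106  4.06930907] [-0.99457507  1.08242222  0.04340327]
r 0.1203556304063817 a 0.5629003522761413
0.15 [-0.05  0.21  0.29]
0.3 [-0.1   0.46  0.54]
0.45 [-0.17  0.74  0.76]
0.6 [-0.24  1.05  0.93]
0.75 [-0.31  1.39  1.04]
0.9 [-0.39  1.73  1.11]
1.05 [-0.47  2.08  1.12]
1.2 [-0.55  2.43  1.08]
1.35 [-0.63  2.77  0.98]
1.5 [-0.7   3.1   0.84]
1.65 [-0.77  3.39  0.64]
1.8 [-0.82  3.66  0.41]
1.95 [-0.88  3.89  0.13]
2.1 [-0.92  4.07 -0.18]
2.25 [-0.95  4.21 -0.51]
```

>>> move_arm(
  plan=[-0.05,0.21,0.29,0,0,0,-0.1,0.46,0.54,0,0,0,-0.17,0.74,0.76,0,0,0,-0.24,1.05,0.93,0,0,0,-0.31,1.39,1.04,0,0,0,-0.39,1.73,1.11,0,0,0,-0.47,2.08,1.12,0,0,0,-0.55,2.43,1.08,0,0,0,-0.63,2.77,0.98,0,0,0,-0.7,3.1,0.84,0,0,0],
  grip=8,
)

```text
time_s: 4.05
eef_pos: [0.501, 0.2047, 0.1724]
eef_rot: [0.001, 0.626, 0.78, -0.001]
wrist_force: [-4.0, -8.0, -3.3]
opening: 0.143
grasp_force: 59.1
```

>>> move_arm(
  plan=[-0.07,0.29,-0.2,0,0,0,-0.12,0.56,-0.43,0,0,0,-0.18,0.79,-0.71,0,0,0,-0.22,0.97,-1.02,0,0,0,-0.24,1.07,-1.22,0,0,0,-0.24,1.07,-1.22,0,0,0],
)

```text
time_s: 4.8
eef_pos: [0.4888, 0.2591, 0.1108]
eef_rot: [-0.0, 0.626, 0.78, -0.0]
wrist_force: [-5.7, -1.2, 1.8]
opening: 0.148
grasp_force: 65.7
```

Run:
```python
from h import *
o=ctrl.get_obs();p=o['eef_pos'];print(p,o['wrist_force'])
ey=np.array([-.22,.9755,0]);H=np.array([.532,.0695,.085])+.08*ey
v=p+[0,0,.018]-H; print(v@ey,v[2],np.arctan2(v[2],-(v@ey))-.5629+.2)
```

```text
[0.48880129 0.25910439 0.11081577] [-5.70843391 -1.15971376  1.77333248]
0.11446277632130857 0.04381577369538568 2.413105621534459
```

>>> move_arm(
  plan=[-0.01,0.04,-0.1,0,0,0,-0.01,0.04,-0.1,0,0,0],
)

```text
time_s: 5.05
eef_pos: [0.4884, 0.2609, 0.1063]
eef_rot: [-0.0, 0.626, 0.78, -0.0]
wrist_force: [-7.3, -1.5, 3.2]
opening: 0.145
grasp_force: 66.2
```

>>> move_arm(
  plan=[-0.01,0.04,-0.12,0,0,0,-0.01,0.04,-0.12,0,0,0],
)

```text
time_s: 5.3
eef_pos: [0.4881, 0.2628, 0.1009]
eef_rot: [-0.0, 0.626, 0.78, -0.0]
wrist_force: [-7.4, -1.1, 4.5]
opening: 0.149
grasp_force: 66.7
```

>>> move_arm(
  plan=[0,0,0,0,0,0,0,0,0,0,0,0,0,0,1,0,0,0,0.4,-1,2.5,0,0,0,0.8,-2.5,2.5,0,0,0,0.8,-2.5,2.5,0,0,0],
  grip=40,
)

```text
time_s: 6.05
eef_pos: [0.5305, 0.1355, 0.2268]
eef_rot: [0.002, 0.626, 0.779, 0.002]
wrist_force: [-0.1, 0.2, 0.4]
opening: 0.466
grasp_force: 0.0
```

Run:
```python
from h import *
c=cam('wrist'); s=cam('scene')
a=c['pixels'][:,:,::-1]; b=cv2.resize(s['pixels'][100:240,250:370,::-1],(360,420),interpolation=cv2.INTER_CUBIC)
cv2.imwrite('pics/m1.png',cv2.resize(np.hstack([a[:, 140:],b]),None,fx=1,fy=1))
np.savez('w1.npz',im=c['pixels'],K=c['K'],d=c['d'],Rm=c['Rm'],o=c['o'])
o=ctrl.get_obs();print(o['eef_pos'],o['wrist_force'],o['opening'])
A=np.array([.532,.0695,0]);ey=np.array([-.22,.9755,0])
for t in(2.2,2.3,2.4):
    P=[A+ey*(.08-.116*np.cos(.371+t))+[0,0,.085+.116*np.sin(.371+t)]]
    print(t,proj(c,P)-[140,0],(proj(s,P)-[250,100])*3+[420,0])
```

```text
[0.53097395 0.13450444 0.22651005] [-0.30521237 -0.06460749 -0.86099632] 0.46731142899947276
2.2 [[118.52745064  58.94279771]] [[668.24441926  86.31061233]]
2.3 [[119.27412368  52.47709471]] [[670.0240695   92.83758329]]
2.4 [[120.03697185  48.19153909]] [[671.2802366  100.28072251]]
```

View pics/m1.png

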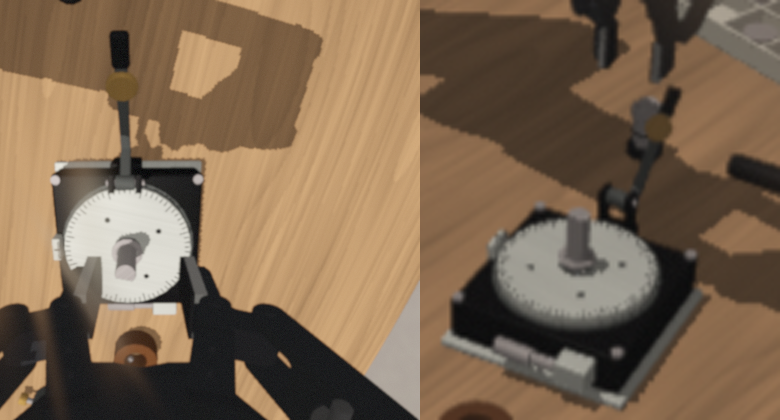

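The steady arm lies at its stop: the tab is at (119,48) in the left half and (671,100) in the right, which matches 2.4 rad. The shaft is bare. Next is a look straight down on the shaft's end to find the flat.

>>> move_arm(
  plan=[0.26,-2.37,-0.4,0,0,0,0.26,-2.37,-0.8,0,0,0,0.26,-2.37,-1.53,0,0,0,0.26,-2.37,-1.53,0,0,0,0.26,-2.37,-1.53,0,0,0],
)

```text
time_s: 6.78
eef_pos: [0.5422, 0.0199, 0.1489]
eef_rot: [0.001, 0.626, 0.78, 0.0]
wrist_force: [0.6, -0.3, -0.2]
opening: 0.472
grasp_force: 0.0
```

Run:
```python
from h import *
c=cam('wrist'); print(ctrl.get_obs()['eef_pos'],c['o'])
A=np.array([.532,.0695,.118]); u=proj(c,[A])[0]; print(u)
x,y=int(u[0]),int(u[1]); b=(max(x-60,0),max(y-55,0),x+60,y+55); save(c,'w2.png',b,5); print(b)
import pickle; pickle.dump(c,open('w2.pkl','wb'))
for a in (225,250,275,300):
    r=np.radians(a); print(a,(proj(c,[A+.006*np.array([np.cos(r),np.sin(r),0])])-b[:2])*5)
```

```text
[0.54266741 0.01985914 0.14947827] [0.52560483 0.09636721 0.29087524]
[280.60180187 163.01683589]
(220, 108, 340, 218)
225 [[258.65157836 303.17201545]]
250 [[274.79104676 319.07531557]]
275 [[296.09376934 326.74800565]]
300 [[318.65625143 324.82597877]]
```

View pics/w2.png

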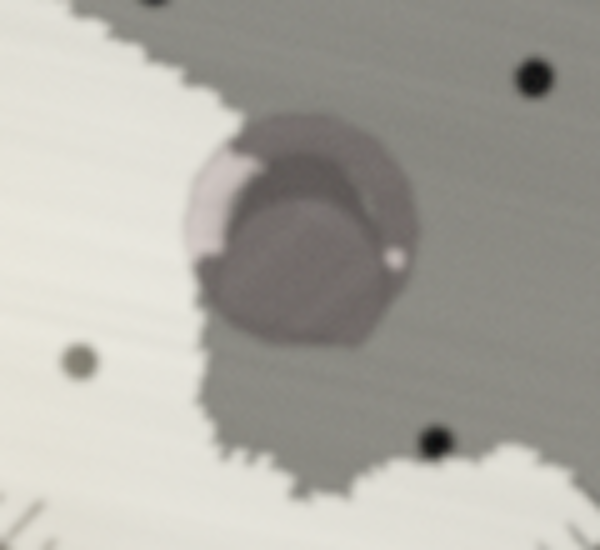

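The crop shows the shaft's end as a disc round about (300,275), cut off at its lower or lower-right edge with a corner near (360,345). I'll get the outline by colour.

Run:
```python
from h import *
import pickle; c=pickle.load(open('w2.pkl','rb')); im=c['pixels'].astype(int)
for y in range(145,182,2): print(y,' '.join('%3d/%3d'%(im[y,x,0],im[y,x,0]-im[y,x,1]) for x in range(256,308,3)))
```

```text
145 226/  1 201/  7 203/  8 194/  9 139/  6  97/  8  97/  7  94/  4  97/  6  97/  6  96/  6  95/  5 115/  6 114/  5 116/  6 120/  5 138/  1 138/  2
147 225/  2 200/  8 200/  9 176/  7 114/  4  97/  5  96/  6 102/  7 105/  6 105/  6 100/  6  95/  6 111/  3 112/  5 112/  6 117/  5 138/  1 139/  1
149 223/  2 201/  8 196/  9 161/  7 103/  6  99/  5 109/  6 115/  6 123/  7 123/  7 112/  5  99/  5 103/  4 114/  4 111/  5 114/  7 136/  0 140/  1
151 215/  2 206/  9 198/  8 151/  7  99/  6 114/  6 115/  7 116/  6 122/  7 122/  7 120/  7 112/  6  98/  4 113/  5 113/  6 116/  7 135/  2 139/  2
153 215/  4 206/  9 196/  8 134/  6 110/  8 116/  7 118/  6 117/  5 120/  6 117/  6 120/  7 118/  5 108/  6 104/  4 114/  6 116/  9 130/  3 140/  0
155 218/  3 207/  9 196/  9 125/  6 115/  6 115/  6 120/  6 120/  7 116/  8 114/  7 115/  7 118/  7 113/  7 102/  7 113/  5 112/  5 132/  3 140/  1
157 223/  3 208/ 10 194/  9 127/  6 116/  9 118/  6 120/  8 118/  6 116/  7 114/  6 117/  8 116/  5 115/  6 108/  6 139/  7 119/  7 138/  2 140/  1
159 226/  2 182/  8 137/  8 116/  8 117/  7 119/  7 118/  8 117/
[... 1011 characters left out ...]
/  5 108/  5 106/  5 112/  6 116/  8 111/  6 112/  6 114/  8 114/  7 131/  3 138/  1 138/  0 139/  0 139/  1
175 229/  2 202/  1 140/  1 139/  1 135/  2 122/  4 110/  5 111/  7 108/  6 105/  6 109/  7 113/  8 117/  5 137/  0 140/  2 141/  1 140/  3 138/  1
177 225/  1 196/  2 143/  1 141/  2 140/  2 138/  2 130/  2 130/  4 129/  3 126/  2 127/  2 125/  4 132/  2 141/  1 140/  0 141/  3 141/  2 141/  1
179 229/  2 221/  2 148/  1 137/  1 138/  1 139/  1 141/  1 140/  2 140/  1 139/  1 139/  2 136/  1 138/  1 140/  1 140/  2 140/  1 141/  2 140/  2
181 230/  2 225/  2 144/  2 141/  3 139/  1 137/  3 134/  0 138/  1 139/  1 141/  1 142/  1 140/  2 141/  2 139/  1 139/  2 138/  1 140/  0 141/  1
```

Run:
```python
from h import *
import pickle
c=cam('wrist'); a=np.mean([c['pixels'].astype(float)]+[cam('wrist')['pixels'] for _ in range(9)],0)
c['avg']=a; pickle.dump(c,open('w3.pkl','wb'))
g=a.mean(2)[135:190,245:317]; g=np.clip((g-90)/(122-90)*255,0,255).astype(np.uint8)
g=cv2.resize(g,None,fx=11,fy=11,interpolation=cv2.INTER_CUBIC)
A=np.array([.532,.0695,.118])
for r,col in((.010,255),):
    t=np.linspace(0,2*np.pi,60); p=(proj(c,np.c_[A[0]+r*np.cos(t),A[1]+r*np.sin(t),0*t+.118])-[245,135])*11
    for q in p: cv2.circle(g,tuple(int(v) for v in q),2,255,-1)
cv2.imwrite('pics/w3.png',g[:600,:800])
```

```text
(no output)
```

View pics/w3.png

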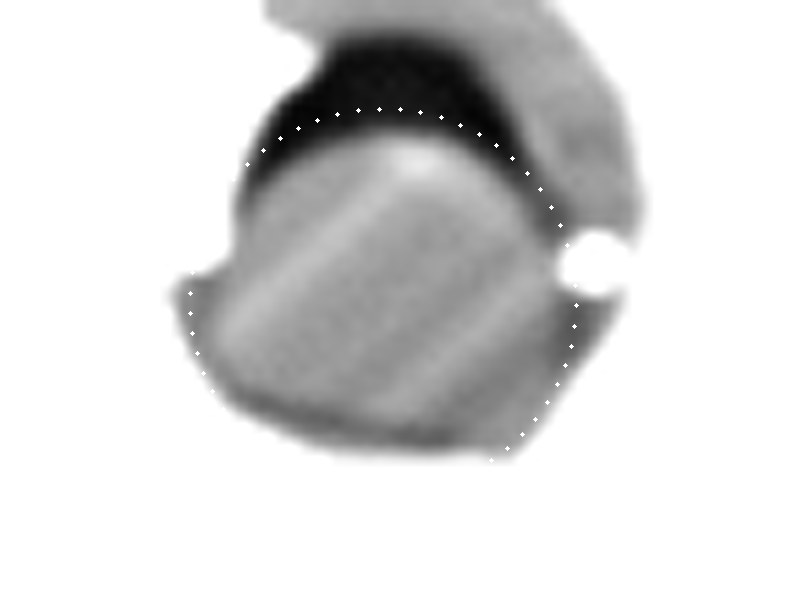

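The enhanced view shows the flat's edge as a straight chord from (215,390) to (515,455), about 16 mm long as expected. It faces downward, roughly world -y. The dotted circle drawn from my axis estimate fits.

Run:
```python
from h import *
import pickle
c=pickle.load(open('w3.pkl','rb'))
p=plane(c,np.array([[215,390],[515,455]])/11+[245,135],.118)[:,:2];A=np.array([.532,.0695])
d=p[1]-p[0];n=np.array([d[1],-d[0]])/np.hypot(*d);n=n if n@(p[0]-A)>0 else -n
print(np.hypot(*d),np.degrees(np.arctan2(n[1],n[0]))%360,n@(p[0]-A),p)
o=ctrl.get_obs();print(o['time_s'],o['eef_pos'],o['q'],R.from_quat(o['eef_rot'],scalar_first=True).as_matrix()[:,1])
print((A-o['eef_pos'][:2])/.05)
```

```text
0.01606370018043775 270.1762118397343 0.00624648886980056 [[0.52440818 0.06323013]
 [0.5404718  0.06327954]]
7.325 [0.54154031 0.01905349 0.1478205 ] [-1.83962810e-01  1.98633296e-01  1.76572299e+00 -1.93474597e-05
  1.17702174e+00 -4.02041588e-01] [9.76313290e-01 2.16361557e-01 1.90524460e-04]
[-0.19080614  1.00893023]
```

>>> move_arm(
  plan=[0,0,0.3,0,0,0.18,-0.19,1.01,0.3,0,0,0.36,-0.19,1.01,0.3,0,0,0.54,-0.19,1.01,0.3,0,0,0.72,-0.19,1.01,0.3,0,0,0.9,-0.19,1.01,0.3,0,0,1.08,-0.19,1.01,0.3,0,0,1.26,-0.19,1.01,0.3,0,0,1.356,-0.19,1.01,0.3,0,0,1.356,-0.19,1.01,0.3,0,0,1.356],
  grip=45,
)

```text
time_s: 8.57
eef_pos: [0.532, 0.0695, 0.1627]
eef_rot: [-0.0, -0.001, 1.0, 0.0]
wrist_force: [-0.1, -0.4, 0.8]
opening: 0.527
grasp_force: 0.0
```

Run:
```python
from h import *
o=ctrl.get_obs();print(o['time_s'],o['eef_pos'],o['q'],R.from_quat(o['eef_rot'],scalar_first=True).as_matrix()[:,1])
print((np.array([.532,.0695,.086])-o['eef_pos'])/.05)
```

```text
8.575 [0.5320027  0.06947495 0.16266697] [-9.15121130e-02  1.68593384e-01  1.76787436e+00  3.39610935e-06
  1.20515913e+00 -1.66352714e+00] [-1.21748212e-03  9.99999259e-01  6.32743078e-06]
[-5.39000544e-05  5.01030244e-04 -1.53333932e+00]
```

>>> move_arm(
  plan=[0,0,-0.7,0,0,0,0,0,-1.53,0,0,0,0,0,-1.53,0,0,0],
  grip=45,
)

```text
time_s: 8.95
eef_pos: [0.529, 0.0697, 0.0832]
eef_rot: [-0.004, -0.001, 1.0, 0.0]
wrist_force: [0.2, -0.6, 0.2]
opening: 0.528
grasp_force: 0.0
```

>>> move_arm(
  plan=[0,0,0,0,0,0,0,0,0,0,0,0,0,0,0,0,0,0,0,0,0,0,0,0],
  grip=8,
)

```text
time_s: 9.45
eef_pos: [0.5334, 0.0712, 0.0883]
eef_rot: [0.002, -0.001, 1.0, 0.001]
wrist_force: [0.1, 7.5, -1.2]
opening: 0.17
grasp_force: 58.9
```

>>> move_arm(
  plan=[0.01,0.04,0,0,0,-0.15,0.02,0.04,0,0,0,-0.3,0.02,0.03,0,0,0,-0.45,0.03,0.03,0,0,0,-0.6,0.03,0.03,0,0,0,-0.75,0.03,0.02,0,0,0,-0.9,0.04,0.02,0,0,0,-1.05,0.04,0.02,0,0,0,-1.2,0.04,0.01,0,0,0,-1.352,0.04,0.01,0,0,0,-1.352],
)

```text
time_s: 10.7
eef_pos: [0.5335, 0.0676, 0.0883]
eef_rot: [0.001, 0.625, 0.781, -0.002]
wrist_force: [-11.0, -11.2, 8.4]
opening: 0.173
grasp_force: 61.6
```

>>> move_arm(
  plan=[0,0,0,0,0,0,0,0,0,0,0,0],
)

```text
time_s: 10.95
eef_pos: [0.5335, 0.0676, 0.0883]
eef_rot: [0.001, 0.624, 0.781, -0.002]
wrist_force: [-9.6, -11.3, 8.0]
opening: 0.17
grasp_force: 61.6
```

Run:
```python
from h import *
o=ctrl.get_obs();y=R.from_quat(o['eef_rot'],scalar_first=True).as_matrix()[:,1];print(o['time_s'],o['eef_pos'],o['wrist_force'],o['torque'],o['opening'],np.degrees(np.arctan2(y[1],y[0])))
```

```text
10.95 [0.53347055 0.06762463 0.08831358] [ -9.60390548 -11.28519303   7.99799229] [-1.59749697  1.42469423  0.01555886] 0.17049794332523305 12.731658185186571
```

The fingers read about 16 mm, so they are on the flat, and the turn is done: the flat faces 192.7°, toward the index block. Now I'll release, rise and go to look at the collar.

>>> move_arm(
  plan=[0,0,0,0,0,0,0,0,0,0,0,0,0,0,0,0,0,0,0,0,1.2,0,0,0,0,0,2.3,0,0,0],
  grip=65,
)

```text
time_s: 11.58
eef_pos: [0.5337, 0.0703, 0.2024]
eef_rot: [-0.0, 0.624, 0.781, -0.0]
wrist_force: [0.5, -0.1, 0.6]
opening: 0.764
grasp_force: 0.0
```

Run:
```python
from h import *
import pickle
c=cam('wrist');o=ctrl.get_obs();print(o['time_s'],o['eef_pos'])
pickle.dump(c,open('w4.pkl','wb'))
```

```text
11.625 [0.53812826 0.07010223 0.21116662]
```

>>> move_arm(
  plan=[1.76,-6.9,0,0,0,0.826,1.76,-6.9,0,0,0,0.826,1.76,-6.9,0,0,0,0.826,1.76,-6.9,0,0,0,0.826,1.76,-6.9,0,0,0,0.826,1.76,-6.9,0,0,0,0.826,1.76,-6.9,0,0,0,0.826,1.76,-6.9,0,0,0,0.826,1.76,-6.9,0,0,0,0.826,1.76,-6.9,0,0,0,0.826],
)

```text
time_s: 12.88
eef_pos: [0.6222, -0.2736, 0.2015]
eef_rot: [0.0, 0.258, 0.966, -0.0]
wrist_force: [-0.4, 1.1, -1.1]
opening: 0.756
grasp_force: 0.0
```

Run:
```python
from h import *
import pickle
c=cam('wrist');o=ctrl.get_obs();print(o['time_s'],o['eef_pos'],o['q'][5])
pickle.dump(c,open('w5.pkl','wb'))
u=proj(c,[[.5695,-.247,.022]])[0];print(u)
x,y=int(u[0]),int(u[1]);b=(max(x-75,0),max(y-75,0),min(x+75,560),min(y+75,420));save(c,'w5.png',b,4);print(b)
im=c['pixels'];hsv=cv2.cvtColor(im,cv2.COLOR_RGB2HSV)
def comps(m,name,z):
    m=m.astype(np.uint8)*255; k=np.zeros_like(m);k[b[1]:b[3],b[0]:b[2]]=m[b[1]:b[3],b[0]:b[2]]
    n,l,s,ct=cv2.connectedComponentsWithStats(k)
    for i in range(1,n):
        if s[i,4]>60:
            ys,xs=np.where(l==i);P=plane(c,np.c_[xs,ys],z)[:,:2].astype(np.float32)
            print(name,s[i],ct[i],P.mean(0),cv2.minEnclosingCircle(P))
comps((hsv[...,1]<90)&(hsv[...,2]<135)&(hsv[...,2]>45),'grey',.022)
comps((hsv[...,1]>140)&(hsv[...,0]>17)&(hsv[...,0]<32),'brass',.013)
```

```text
12.925 [ 0.62221559 -0.27380138  0.20154502] -1.6382708072870416
[277.34469289 132.06061796]
(202, 57, 352, 207)
grey [202  57  48  22 769] [223.16644993  66.44993498] [ 0.48843607 -0.2613591 ] ((0.4875987768173218, -0.2583130896091461), 0.02417338639497757)
grey [ 256  110   42   47 1052] [276.87737643 135.0418251 ] [ 0.5719541  -0.24897325] ((0.5707478523254395, -0.2475965917110443), 0.023421283811330795)
brass [343  70   9  18 155] [347.17419355  78.36774194] [ 0.5586032  -0.15910414] ((0.558918833732605, -0.1588619351387024), 0.009143361821770668)
brass [272 101  11   7  68] [277.02941176 103.92647059] [ 0.54513127 -0.23340867] ((0.5451755523681641, -0.23348355293273926), 0.006054311990737915)
brass [341 163  11  10  77] [345.94805195 167.15584416] [ 0.63948685 -0.20086998] ((0.6398595571517944, -0.20097678899765015), 0.005939865950495005)
```

View pics/w5.png

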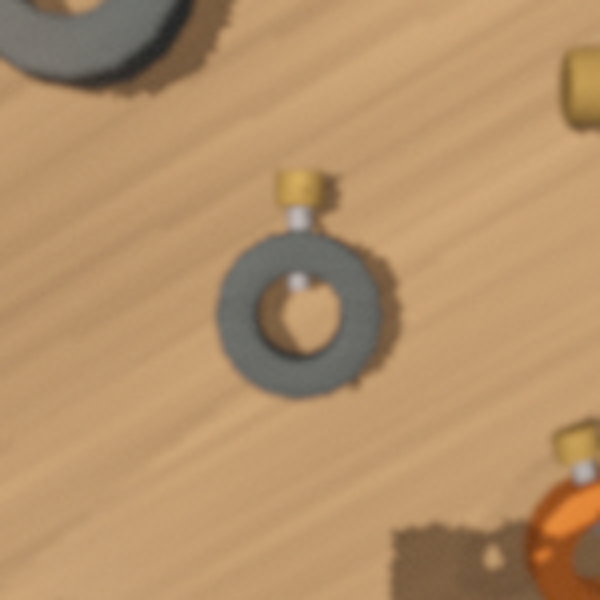

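The ring is at crop (299,314) and the screw head at (300,188), straight up the image, so the fingers are square to the screw axis. Now I'll descend and grip.

>>> move_arm(
  plan=[-1.0,0.5,-0.8,0,0,0,-1.0,0.5,-2,0,0,0,-1.0,0.5,-3,0,0,0,-1.0,0.5,-3.6,0,0,0,-1.0,0.5,-3.93,0,0,0,-1.0,0.5,-3.93,0,0,0,-1.0,0.5,-3.93,0,0,0],
  grip=65,
)

```text
time_s: 13.8
eef_pos: [0.5732, -0.2507, 0.0064]
eef_rot: [0.001, 0.258, 0.966, -0.0]
wrist_force: [-0.6, 0.4, 0.4]
opening: 0.76
grasp_force: 0.0
```

>>> move_arm(
  plan=[0,0,0,0,0,0,0,0,0,0,0,0,0,0,0,0,0,0,0,0,0,0,0,0],
  grip=36,
)

```text
time_s: 14.3
eef_pos: [0.5732, -0.2507, 0.007]
eef_rot: [0.001, 0.258, 0.966, -0.0]
wrist_force: [-2.2, 1.3, 7.7]
opening: 0.488
grasp_force: 59.7
```

>>> move_arm(
  plan=[0,0,1,0,0,0,0,0,2,0,0,0,0,0.3,3,0,0,0.1,-0.1,1.2,3.8,0,0,0.24,-0.3,2.3,3.86,0,0,0.38,-0.5,3.4,3.86,0,0,0.52,-0.7,4.5,3.86,0,0,0.64,-0.82,5.5,3.86,0,0,0.742,-0.82,6.2,3.86,0,0,0.742,-0.82,6.4,3.86,0,0,0.742],
)

```text
time_s: 15.55
eef_pos: [0.5307, 0.072, 0.1983]
eef_rot: [0.0, -0.111, 0.994, -0.0]
wrist_force: [-0.5, -0.6, -1.6]
opening: 0.491
grasp_force: 61.4
```

>>> move_arm(
  plan=[0,0,0,0,0,0,0,0,0,0,0,0],
)

```text
time_s: 15.8
eef_pos: [0.5312, 0.0689, 0.1978]
eef_rot: [0.0, -0.109, 0.994, -0.0]
wrist_force: [-0.2, -0.6, -1.5]
opening: 0.49
grasp_force: 61.4
```

Run:
```python
from h import *
import pickle
c=cam('wrist');o=ctrl.get_obs();M=R.from_quat(o['eef_rot'],scalar_first=True).as_matrix();p=o['eef_pos']
print(o['time_s'],p,np.degrees(np.arctan2(M[1,1],M[0,1])),o['opening'],o['wrist_force'])
pickle.dump(c,open('w6.pkl','wb'))
im=c['pixels'];hsv=cv2.cvtColor(im,cv2.COLOR_RGB2HSV)
u=proj(c,[p+[0,0,.015],p+[0,0,.004]+.032*M[:,0]]);print(u)
m=((hsv[...,1]>120)&(hsv[...,0]>15)&(hsv[...,0]<32)).astype(np.uint8)
n,l,s,ct=cv2.connectedComponentsWithStats(m)
for i in range(1,n):
    if s[i,4]>60 and s[i,4]<3000:
        q=plane(c,[ct[i]],p[2]+.004)[0]; print(s[i],ct[i],(q-p)@M)
b=(180,180,380,330);save(c,'w6.png',b,4)
```

```text
15.85 [0.53119391 0.06876259 0.19771896] 102.47043072776586 0.49043594540422986 [ 0.11185502 -0.33126101 -1.81512459]
[[281.91079377 285.55171879]
 [281.9502254  214.75006979]]
[  0  20  12  16 146] [ 5.26027397 26.96575342] [ 0.1179101  -0.12039686 -0.00395466]
[ 66 161  22  19 231] [ 74.94372294 168.77056277] [ 0.05474508 -0.09756222 -0.00396464]
[269 201  25  23 527] [280.90891841 212.09297913] [ 0.03333594 -0.00050099 -0.0039987 ]
[464 201  36  31 866] [481.35681293 215.93533487] [ 0.03137142  0.09866251 -0.00403283]
[ 38 221  14  11 119] [ 44.05882353 226.33613445] [ 0.02562597 -0.12062371 -0.0039577 ]
```

View pics/w6.png

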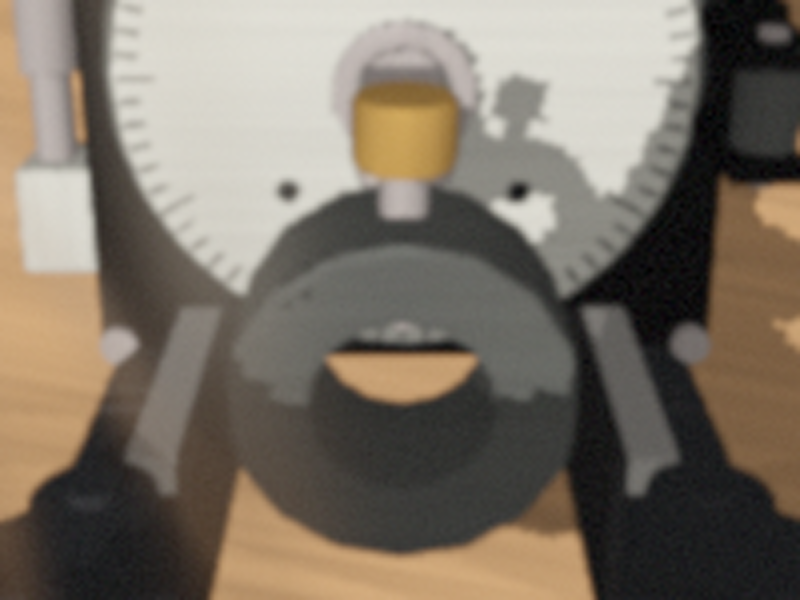

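The held collar's ring is centred at crop (405,397), with the screw head at (405,130) pointing toward the index side. The shaft and dial are seen beyond it at (405,60). I'll solve the ring's offset in the tool frame from its edges.

Run:
```python
from h import *
import pickle
from scipy.optimize import least_squares
c=pickle.load(open('w6.pkl','rb'));o=ctrl.get_obs();M=R.from_quat(o['eef_rot'],scalar_first=True).as_matrix();p=np.array([.5312,.0688,.1977])
t=np.linspace(0,2*np.pi,181)
def ext(v,r):
    q=proj(c,p+(np.c_[v[0]+r*np.cos(t),v[1]+r*np.sin(t),0*t-v[2]])@M.T); return np.r_[q.min(0),q.max(0)]
ob=np.array([180+235/4,180+245/4,180+577/4,180+550/4])
print(least_squares(lambda v:ext(v,.022)-ob,[0,0,.015],x_scale=.01).x)
for d in (0,.0015,.003): print(d,ext([d,0,.015],.022)-ob, proj(c,p+np.array([d+.032,0,-.004])@M.T))
# refine shaft/dial: from w4 check flat dir px & axis
c4=pickle.load(open('w4.pkl','rb'));im=c4['pixels']
u=proj(c4,[[.5312,.0691,.118]])[0];print(u,c4['o'])
```

```text
[-0.00322474 -0.00017607  0.00570383]
0 [-2.77916941  2.15433017  3.74921084  5.92171413] [[282.02645547 214.76544621]]
0.0015 [-2.93112422 -0.88512411  3.9191786   3.46835119] [[282.03507133 211.78269046]]
0.003 [-3.0836172  -3.94630284  4.08975997  0.99672962] [[282.04371557 208.78082203]]
[276.18625429 217.3159922 ] [0.51718275 0.14667904 0.3444191 ]
```

>>> move_arm(
  plan=[0.03,0.01,-0.5,0,0,0.004,0.03,0.01,-1.0,0,0,0.004,0.03,0.01,-1.34,0,0,0.004,0.03,0.01,-1.34,0,0,0.004,0.03,0.01,-1.34,0,0,0.004],
)

```text
time_s: 16.48
eef_pos: [0.5332, 0.0702, 0.1315]
eef_rot: [0.001, -0.111, 0.994, -0.0]
wrist_force: [1.0, -0.4, -1.7]
opening: 0.488
grasp_force: 61.4
```

>>> move_arm(
  plan=[0,0,-0.04,0,0,0,0,0,-0.08,0,0,0,0,0,-0.12,0,0,0,0,0,-0.16,0,0,0,0,0,-0.2,0,0,0,0,0,-0.2,0,0,0],
)

```text
time_s: 17.23
eef_pos: [0.5323, 0.0705, 0.1204]
eef_rot: [-0.0, -0.111, 0.994, 0.0]
wrist_force: [0.6, 0.2, -2.4]
opening: 0.493
grasp_force: 61.4
```

>>> move_arm(
  plan=[0,0,-0.05,0,0,0,0,0,-0.1,0,0,0,0,0,-0.15,0,0,0,0,0,-0.2,0,0,0,0,0,-0.25,0,0,0,0,0,-0.3,0,0,0,0,0,-0.3,0,0,0],
)

```text
time_s: 18.1
eef_pos: [0.5323, 0.0705, 0.1054]
eef_rot: [-0.0, -0.111, 0.994, 0.0]
wrist_force: [0.4, -0.3, -1.0]
opening: 0.486
grasp_force: 61.4
```

>>> move_arm(
  plan=[0,0,-0.08,0,0,0,0,0,-0.16,0,0,0,0,0,-0.24,0,0,0,0,0,-0.32,0,0,0,0,0,-0.4,0,0,0,0,0,-0.45,0,0,0,0,0,-0.45,0,0,0],
)

```text
time_s: 18.98
eef_pos: [0.5323, 0.0705, 0.0829]
eef_rot: [-0.0, -0.111, 0.994, 0.0]
wrist_force: [-0.2, -0.7, -1.4]
opening: 0.487
grasp_force: 61.4
```

>>> move_arm(
  plan=[0,0,-0.04,0,0,0,0,0,-0.08,0,0,0,0,0,-0.12,0,0,0,0,0,-0.12,0,0,0],
)

```text
time_s: 19.48
eef_pos: [0.5328, 0.0705, 0.0779]
eef_rot: [0.0, -0.111, 0.994, -0.0]
wrist_force: [-3.5, 0.6, 6.2]
opening: 0.488
grasp_force: 62.1
```

>>> move_arm(
  plan=[0,0,-0.03,0,0,0,0,0,-0.06,0,0,0,0,0,-0.09,0,0,0,0,0,-0.09,0,0,0],
)

```text
time_s: 19.98
eef_pos: [0.5331, 0.0705, 0.0757]
eef_rot: [0.0, -0.112, 0.994, -0.0]
wrist_force: [-11.0, 0.6, 25.9]
opening: 0.491
grasp_force: 64.0
```

>>> move_arm(
  plan=[0,0,-0.03,0,0,0,0,0,-0.05,0,0,0,0,0,-0.05,0,0,0],
)

```text
time_s: 20.35
eef_pos: [0.5333, 0.0706, 0.0754]
eef_rot: [0.0, -0.112, 0.994, -0.0]
wrist_force: [-19.8, -0.4, 44.4]
opening: 0.491
grasp_force: 65.8
```

>>> move_arm(
  plan=[0,0,0.04,0,0,0,0,0,0.04,0,0,0,0,0,0.04,0,0,0],
)

```text
time_s: 20.72
eef_pos: [0.5331, 0.0705, 0.0756]
eef_rot: [0.0, -0.112, 0.994, -0.0]
wrist_force: [-12.8, -0.3, 29.0]
opening: 0.488
grasp_force: 64.2
```

Run:
```python
from h import *
o=ctrl.get_obs();M=R.from_quat(o['eef_rot'],scalar_first=True).as_matrix()
print(o['time_s'],o['eef_pos'],o['wrist_force'],M[:,0],M[:,2])
# screw check in the wrist and steady in scene view
c=cam('wrist');hsv=cv2.cvtColor(c['pixels'],cv2.COLOR_RGB2HSV)
m=((hsv[...,1]>120)&(hsv[...,0]>15)&(hsv[...,0]<32)).astype(np.uint8);m[:, :240]=0;m[:,330:]=0
n,l,s,ct=cv2.connectedComponentsWithStats(m)
for i in range(1,n):
    if 150<s[i,4]<3000: print(s[i],ct[i],plane(c,[ct[i]],.083))
w=((hsv[...,1]<50)&(hsv[...,2]>190)).astype(np.uint8)
print('index px',proj(c,[[.455,.0519,.064]]), 'screw if at 192.7', proj(c,[[.5312-.032*.9755,.0691-.032*.22,.083]]))
```

```text
20.725 [0.5331297 0.0705374 0.0756431] [-12.81129796  -0.30000295  28.95288499] [-9.75071439e-01 -2.21889577e-01 -8.39580154e-04] [ 9.59525571e-04 -4.32766115e-04 -9.99999446e-01]
[269 201  25  24 514] [281.05058366 212.37354086] [[0.49974001 0.062383   0.083     ]]
index px [[280.42160452 109.26775485]] screw if at 192.7 [[280.25610722 212.71288106]]
```

```bash
python3 -c "
from bench import ctrl
print(ctrl.hand_in())"
```

```text
the job is handed in; nothing more can be done
None
```

The job is handed in, and no verdict came back: the steady arm is at its rest, the shaft's flat faces the index block, and the collar is on with its thumb-screw over the flat, held pressed fully down against the washer at about 29 N.

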